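Clear the squaring jig and hold a block in its corner

TASK

A steel mug is standing in the way on the squaring jig: first hang it by its handle on the hook of the stand and let go of it. Then bring the long square-section beech block to the jig's bed and press it lightly into the corner, its long side flat against the long stop and its end against the short stop. Finish while still holding it pressed against both stops, with the mug left hanging on the hook.

Things in the scene. Friction and masses are not known exactly. Their poses are not given: they have to be found in the camera images.
- jig: Squaring jig, fixed: plywood bed 160 x 160 x 12 mm (top at z = 0.012) with two aluminium stops on it, 18 mm wide, 10 mm high (tops 22 mm above the table). Origin: centre of the bed's underside; x points roughly away from the robot (yaw within 0.35 rad), y left. The long stop runs along y near the far (+x) edge, the short stop along x near the left (+y) edge.
- corner (a point): The inner corner of the two stops on the bed's top: jig frame (0.055, 0.060, 0.012). A block must lie on the -x, -y side of it. The axes are those of the jig.
- stop_long: The long stop, fixed to the jig, 120 mm long along y. Its working face looks to -x, at jig x = 0.055, from y = -0.068 to 0.052. Origin: centre of its underside, on the bed.
- stop_short: The short stop, fixed to the jig, 100 mm long along x. Its working face looks to -y, at jig y = 0.060, from x = -0.053 to 0.047. Origin: centre of its underside, on the bed. Friction is high (up to about 1): a block pressed hard on one stop can stick before it really bears on the other, so press one lightly (some 8 N), then the other harder (some 16 N).
- hook_stand: Fixed steel stand. Origin: centre of underside of its foot, 110 x 90 x 12 mm. Post 12 mm thick, 156 mm high at x = 0.035 (22 mm collar at its foot). Round hook bar, 8 mm thick, runs level at y = 0, z = 0.150 (axis) from the post to x = -0.040, then turns up to a tip at x = -0.050, top z = 0.167. It points to -x, towards the robot (yaw within 0.35 rad): a handle goes over the tip, then along +x.
- hook_seat (a point): Point on the axis of the level hook bar, at stand (-0.010, 0, 0.150), where the handle should be hung; axes as the stand's.
- mug: Plain steel mug, loose, 60 mm diameter (61 at the rim), 85 mm high, 0.15 kg, standing on the jig's bed. Origin: centre of its underside; z up. Handle on its +y side: an open loop of 7 mm wire in the y-z plane, window y = 0.030 to 0.058, z = 0.0215 to 0.0705; a hook passes through along x. Let go on the hook, it swings down about the bar and hangs tilted, about 100 mm below it.
- handle (a point): Centre of the window of the mug's handle, at mug (0, 0.045, 0.046).
- block: The long beech block, 24 x 75 x 24 mm (x, y, z), 0.06 kg, loose on the table. Origin: centre of its underside; its long side is along y. Properly seated, its origin is at jig (0.043, 0.0225, 0.012), either way round.
- short_block: Another beech block, not the one wanted: 30 x 60 x 18 mm, shorter and flatter. Origin: centre of its underside, long side along y.
Not all that is in view belongs to the job. Leave any pink, turquoise or yellow look-alike of the mug alone.

How it is judged (in metres and radians):
On the way:
1. the mug hangs by its handle on the hook, let go, before the block is brought to the jig (distance between handle and hook_seat below 0.055 m and height (world z) of mug above 0.03 m and contact force between mug and hook_stand above 0.3 N and contact force between mug and the arm below 0.1 N and contact force between mug and the fingers below 0.1 N and horizontal distance between block and jig above 0.1 m), for 0.3 s.
At the end, for the whole second after the job is handed in: The fingers hold the block flat on the bed (within 4 mm, tilt under 0.06 rad), squared within 0.05 rad and seated within 2.5 mm, pressing each stop with 1 to 30 N, at rest; the mug hangs on the hook, untouched (over 0.3 N, window centre within 55 mm of the seat, underside over 30 mm up) (contact force between block and stop_long between 1 and 30 N and contact force between block and stop_short between 1 and 30 N and contact force between block and the fingers above 0.5 N and angle between the y axis of block and the y axis of jig, either way round below 0.05 rad and angle between block's own z axis and vertical below 0.06 rad and x of block in the frame of corner between -0.0145 and -0.0095 m and y of block in the frame of corner between -0.04 and -0.035 m and z of block in the frame of corner below 0.004 m and linear speed of block below 0.02 m/s and distance between handle and hook_seat below 0.055 m and height (world z) of mug above 0.03 m and contact force between mug and the fingers below 0.1 N and contact force between mug and the arm below 0.1 N and contact force between mug and hook_stand above 0.3 N); the arm keeps its last pose, push and grip.
It also fails if it takes over 61 s, if anything falls off the work surface, if the arm or the gripper's body presses on something with over 40 N, if the wrist force passes 120 N, or if a joint passes its speed limit or range.

ROBOT

A 6-joint arm with a two-finger parallel gripper is mounted at the origin on a cart in front of the work surface, level with it; the furniture and walls round the work are solid. World frame = base frame: x ahead of the robot, y to its left, z up, the work surface at z = 0. Lengths are in m, angles in degrees, forces in N, time in s.
With the tool pointing down it reaches from about 0.3 to 0.75 m from the base axis. Payload 8.5 kg.
Tool frame: the origin (TCP) lies between the finger pads; the fingertips stand 17 mm ahead of it and the grasp point (between the pads) lies 2 mm behind it; z points along the fingers, y is the line along which they close (so a half turn about z gives the same grasp; the last joint's range is limited). The gripper opens to 88 mm and grips with 3 to 60 N. Pads are 18 mm wide; open, the fingers measure 123 mm over their backs; the gripper's body (75 mm by 187 mm) begins 45 mm behind the grasp point.
Start: joints at [60.888, 21.807, 74.336, -0, 83.858, -12.336], TCP at [0.159, 0.527, 0.256] pointing down, gripper open.
Joint ranges: [-178.18, 178.18], [-50.72, 133.34], [12.68, 142.11], [-81.47, 261.47], [9.98, 163.14], [-165.26, 165.26]. Speed limits (degrees/s): [136.94, 136.94, 180, 180, 180, 180].

INTERFACE

Orientations are given as [roll, pitch, yaw] about the fixed x, y, z axes, in that order (R = Rz(yaw) Ry(pitch) Rx(roll)).
In Python, from bench import arm gives the robot as it stands. The module is installed in compiled form; this text tells all that it offers.
- The arm moves only by the shell command python3 -m jog 'ROWS' [OPENING] [FORCE]. ROWS is text: rows parted by semicolons, each of 4 numbers parted by spaces: the shift along the tool's x, y, z as a fraction of full scale, then the turn about the tool's z as a fraction of full scale. A call has 1 to 5 rows; each row is the pose to reach, as a shift and turn from the pose commanded when the call began, along the tool's axes at that moment; what a row does not reach only later rows make up. Full scale, the value 1, is 0.4 m for a shift and 0.5 rad for a turn. A row lasts 1/12 s, in which the tool goes at most 41.7 mm and 7.16 degrees, less where a joint would pass 70% of its speed; a pose out of reach is approached as far as the arm can. A call with a number of a shift or a turn outside -1 to 1 is refused whole. A call with a gripper value outside its range is refused whole. OPENING is the closure, from 0 (fully open) to 1 (shut), set as the call begins (- or left out, the last holds). The fingers move at their own pace and stop on an object; FORCE is the grip in N (left out, the last holds). Time passes only in rows, so rows that repeat a pose let the fingers close. It gives the time, the measured TCP pose, the force, the opening and the grip force at its end, in the units of the state.
- arm.get_obs(): the state, without advancing time (a new reading comes with each control period).
- arm.snapshot(name): name is "side" or "top" or "wrist"; returns the picture (420x560x3 uint8, blue, green, red); there is no depth.
- arm.calibration(name): a dict with "fx", "fy", "cx", "cy" (pixels), "k1" (the pictures are not rectified: a ray, as slopes to the right and down, at radius r is drawn at 1 + k1 r^2 times it, then the intrinsics apply), "T" (4x4, takes a point from camera to world coordinates). Camera axes: x right, y down, z forward; pixel columns grow to the right and rows downward; lengths in m; the calibration is good to about 2 mm. A picture is of the moment at which its call begins: read the wrist's pose just before it. calibration takes no time and is no camera call; for the wrist camera it gives the pose at the moment of the call.
- arm.close_job(): hands the job in; it is judged then, once.
The state is a dict: "t": time; "q": joint angles; "dq": joint speeds; "joint_torque": joint torques, N m; "ee_pos": TCP position; "eef_rot": TCP orientation; "ft_force": force on the tool from outside, world axes, zero at the start; "torque": the same for the moment, N m; "finger_gap": opening from 0.0 (shut) to 1.0 (fully open); "finger_force": force on a finger pad.
Only numpy, scipy, OpenCV 4.12 (cv2) and the standard library are available. Lean on these libraries where they do the work, as an engineer would, in place of code of your own. Each camera call takes 0.05 s, during which the arm holds its last target. There are 200 camera calls.

## Working session

There is one attempt and no reset: what is moved stays moved. The work goes in short steps, Python scripts to look and compute and a shell command to move; the robot and the scene stay as the last step left them, time stands still between calls to the robot, and variables do not carry over. Pictures are saved under pics/ and viewed, at most 10 in all, crops included, and the job is handed in when it is done.

```bash
mkdir -p pics; ls
python3 - <<'E'
from bench import arm
import cv2,numpy as np
o=arm.get_obs();print(o)
for n in("top","side"):
    cv2.imwrite(f"pics/{n}0.png",arm.snapshot(n));c=arm.calibration(n);print(n,{k:(np.round(v,4).tolist()) for k,v in c.items()})
E
```

```text
pics
{'t': 0.0, 'q': array([ 6.08885207e+01,  2.18408173e+01,  7.43858593e+01, -1.55978457e-03,
        8.38581087e+01, -1.23353216e+01]), 'dq': array([-0.07583417,  0.01115551,  0.1395386 , -0.06264897,  0.02673755,
        0.08437907]), 'joint_torque': array([-7.78049834e-04, -4.37927127e+01, -2.24551427e+01,  7.13266991e-02,
        3.53331794e-02, -1.53286142e-04]), 'ee_pos': array([0.15861984, 0.52635221, 0.25513287]), 'eef_rot': array([-1.79916841e+02, -1.65981177e-02,  1.63223998e+02]), 'ft_force': array([ 0.62901009,  0.20931569, -0.98187519]), 'torque': array([-0.02904311,  0.0084729 ,  0.05953398]), 'finger_force': 0.0, 'finger_gap': 0.9968436564035588}
top {'fx': 410.3095, 'fy': 410.3095, 'cx': 279.272, 'cy': 204.7372, 'k1': 0.0189, 'T': [[-0.1055, -0.9738, 0.2013, 0.2957], [-0.9944, 0.1027, -0.0243, -0.0128], [0.003, -0.2027, -0.9792, 1.1448], [0.0, 0.0, 0.0, 1.0]]}
side {'fx': 474.1388, 'fy': 474.1388, 'cx': 284.3579, 'cy': 201.9658, 'k1': -0.1395, 'T': [[0.976, -0.1311, 0.1741, 0.3119], [-0.2179, -0.5717, 0.791, -0.9005], [-0.0042, -0.8099, -0.5866, 0.7511], [0.0, 0.0, 0.0, 1.0]]}
```

View pics/top0.png

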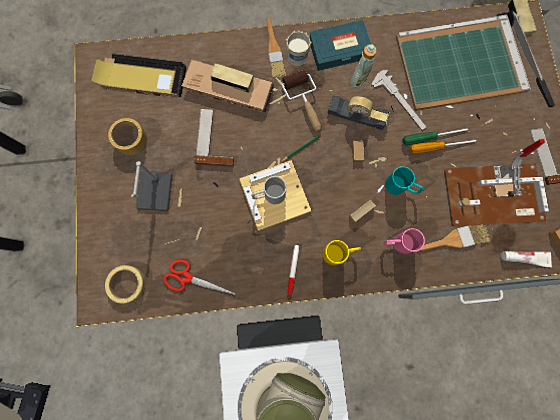

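View pics/side0.png

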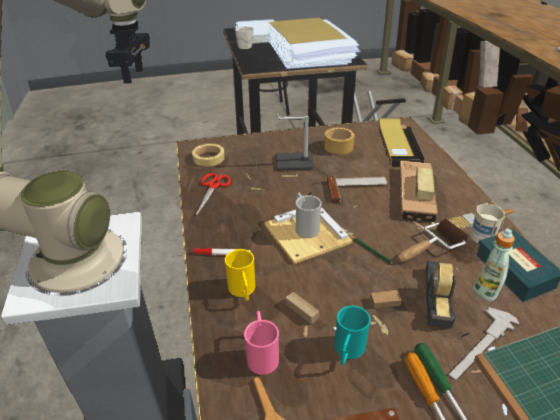

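```bash
cat > h.py <<'E'
import numpy as np,cv2
from bench import arm
def K(c): return np.array([[c["fx"],0,c["cx"]],[0,c["fy"],c["cy"]],[0,0,1.]]),np.array([c["k1"],0,0,0.])
def ray(c,uv):
    k,d=K(c);p=cv2.undistortPoints(np.array(uv,float).reshape(-1,1,2),k,d).reshape(-1,2)
    T=np.array(c["T"]);return T[:3,3],np.c_[p,np.ones(len(p))]@T[:3,:3].T
def atz(c,uv,z):
    o,r=ray(c,uv);z=np.broadcast_to(z,len(r));return o+r*((z-o[2])/r[:,2])[:,None]
def proj(c,P):
    k,d=K(c);T=np.linalg.inv(np.array(c["T"]));r,_=cv2.Rodrigues(T[:3,:3])
    return cv2.projectPoints(np.array(P,float).reshape(-1,3),r,T[:3,3],k,d)[0].reshape(-1,2)
def rz(a):
    c,s=np.cos(a),np.sin(a);return np.array([[c,-s,0],[s,c,0],[0,0,1]])
E
python3 - <<'E'
import cv2,numpy as np
t=cv2.imread("pics/top0.png");s=cv2.imread("pics/side0.png")
up=lambda i,f:cv2.resize(i,None,fx=f,fy=f,interpolation=cv2.INTER_CUBIC)
a=np.zeros((600,800,3),np.uint8)
a[:480,:480]=up(t[150:240,230:320],480/90); a[:300,485:800]=up(t[150:220,120:193.__int__()],1)[:1,:1]*0
b=up(t[150:216,120:190],4.5);a[:b.shape[0],485:485+b.shape[1]]=b
b=up(t[135:230,340:390],3);a[305:305+b.shape[0],485:485+b.shape[1]]=b
cv2.imwrite("pics/c1.png",a)
cv2.imwrite("pics/c2.png",up(s[100:250,255:365],4)[:600])
E
```

```text
File "<stdin>", line 5
    a[:480,:480]=up(t[150:240,230:320],480/90); a[:300,485:800]=up(t[150:220,120:193.__int__()],1)[:1,:1]*0
                                                                                    ^
SyntaxError: invalid decimal literal
```

Run:
```python
import cv2,numpy as np
t=cv2.imread("pics/top0.png");s=cv2.imread("pics/side0.png")
up=lambda i,f:cv2.resize(i,None,fx=f,fy=f,interpolation=cv2.INTER_CUBIC)
a=np.zeros((600,800,3),np.uint8)
a[:480,:480]=up(t[150:240,230:320],480/90)
b=up(t[150:216,120:190],4.5);a[:b.shape[0],485:485+b.shape[1]]=b
b=up(t[135:230,340:390],3);a[305:305+b.shape[0],485:485+b.shape[1]]=b
cv2.imwrite("pics/c1.png",a)
cv2.imwrite("pics/c2.png",up(s[100:250,255:365],4)[:600])
```

```text
(no output)
```

View pics/c1.png

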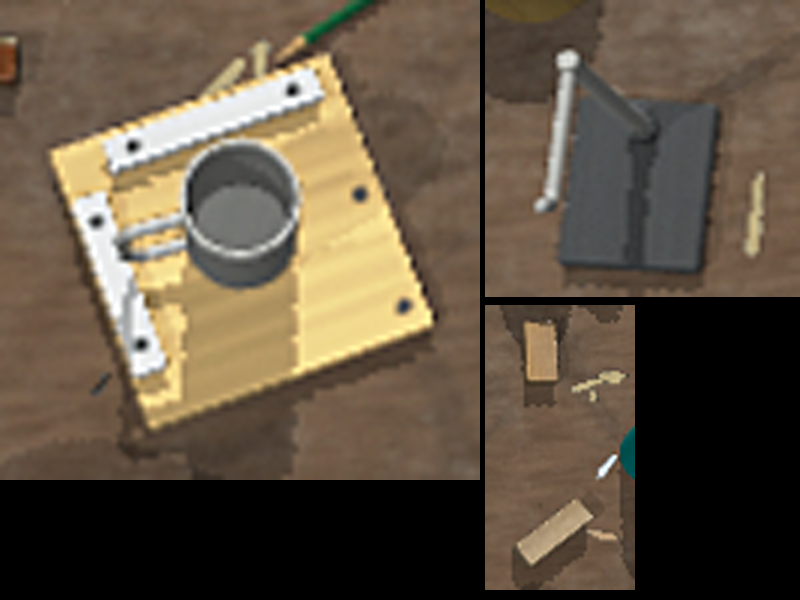

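View pics/c2.png

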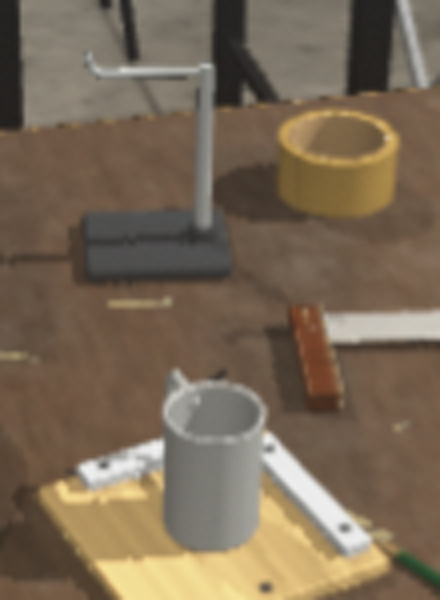

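```bash
cat > fit.py <<'E'
from h import *
from scipy.optimize import least_squares
c=arm.calibration("top");s=arm.calibration("side")
J=lambda p:np.array(p)/(480/90)+[230-.4,150-.4]
H=lambda p:(np.array(p)-[485,0])/4.5+[120-.4,150-.4]
B=lambda p:(np.array(p)-[485,305])/3+[340-.3,135-.3]
S=lambda p:np.array(p)/4+[255-.4,100-.4]
def fit(name,pts,x0,z=0):
    # pts: (cam,px,local)
    def f(x):
        R=rz(x[2]);return np.concatenate([(proj(k,R@np.array(l)+[x[0],x[1],z])-p).ravel() for k,p,l in pts])
    r=least_squares(f,x0,loss="soft_l1");print(name,r.x.round(4),np.degrees(r.x[2]).round(1),"res",f(r.x).round(1).tolist());return r.x
print(atz(c,[J([240,240]),H([640,185]),B([556,530])],.01).round(3))
j=fit("jig",[(c,J([52,152]),(.08,.08,.012)),(c,J([330,55]),(.08,-.08,.012)),(c,J([433,317]),(-.08,-.08,.012)),
 (c,J([106,145]),(.073,.052,.022)),(c,J([317,68]),(.073,-.068,.022)),(c,J([325,97]),(.055,-.068,.022)),(c,J([115,172]),(.055,.052,.022)),
 (c,J([75,202]),(.047,.078,.022)),(c,J([105,193]),(.047,.060,.022)),(c,J([163,364]),(-.053,.060,.022)),
 (s,S([370,545]),(.055,-.068,.022))],[.4,0,.3])
h=fit("stand",[(c,H([583,100]),(.055,.045,.012)),(c,H([720,105]),(.055,-.045,.012)),(c,H([700,270]),(-.055,-.045,.012)),(c,H([560,265]),(-.055,.045,.012)),
 (c,H([567,55]),(.035,0,.156)),(c,H([543,206]),(-.05,0,.165)),(s,S([207,66]),(.035,0,.156)),(s,S([87,56]),(-.05,0,.167)),(s,S([100,73]),(-.04,0,.15))],[.4,.3,0])
m=fit("mug",[(c,J([242,198]),(0,0,.085)),(c,J([120,240]),(0,.0615,.073)),(s,S([214,412]),(0,0,.085)),(s,S([210,545]),(-.0,0,0.00)),(s,S([178,375]),(0,.0615,.074))],[.4,0,.3],.012)
b=fit("block",[(c,B([516,546]),(.012,.0375,.024)),(c,B([577,500]),(.012,-.0375,.024)),(c,B([593,518]),(-.012,-.0375,.024)),(c,B([532,564]),(-.012,.0375,.024))],[.3,-.2,-.6])
E
python3 fit.py
```

```text
[[ 0.56  -0.031  0.01 ]
 [ 0.607  0.308  0.01 ]
 [ 0.49  -0.275  0.01 ]]
jig [ 0.5604 -0.0323  0.2516] 14.4 res [-0.3, -0.0, -0.0, -0.6, 0.9, 1.3, -0.6, -0.8, -0.6, -0.5, 0.2, -0.2, -0.1, -0.1, -0.4, -0.0, 0.0, -0.5, 1.3, 0.2, -5.6, 0.5]
stand [ 0.6072  0.3077 -0.16  ] -9.2 res [-0.9, -1.0, 0.1, -0.4, 0.3, 0.6, -0.6, 0.0, 0.7, 1.3, 0.5, -0.0, -0.3, -0.6, 0.1, -0.8, 0.4, 0.3]
mug [ 0.5597 -0.0338  0.1412] 8.1 res [0.5, 0.2, 0.9, -1.1, -0.0, 0.1, 0.1, -5.1, -0.9, -0.8]
block [ 0.4859 -0.2702  0.5421] 31.1 res [-0.3, -0.1, 0.2, -0.7, 0.3, 0.0, -0.2, 0.7]
```

```bash
cat > go.py <<'E'
# usage: go.py x y z yaw : shift/turn (full-scale fractions) from measured pose
import sys
from h import *
from scipy.spatial.transform import Rotation as Ro
x=list(map(float,sys.argv[1:]));o=arm.get_obs()
R=Ro.from_euler("xyz",o["eef_rot"],degrees=True).as_matrix()
d=R.T@(np.array(x[:3])-o["ee_pos"]);t=-((x[3]-o["eef_rot"][2]+180)%360-180)
print("frac",(d/.4).round(4),"turn",round(np.radians(t)/.5,4),"mm",(d*1e3).round(1),"deg",round(t,1))
E
python3 - <<'E'
from h import *
c=arm.calibration("top")
print(atz(c,[[337,252],[408,240],[403,181],[356,243],[359,151],[280,393]],[.085,.085,.085,.05,.018,.3]).round(3))
E
python3 go.py .5597 -.0338 .2 98.1
```

```text
[[ 0.374 -0.174  0.085]
 [ 0.386 -0.361  0.085]
 [ 0.543 -0.374  0.085]
 [ 0.395 -0.233  0.05 ]
 [ 0.66  -0.286  0.018]
 [ 0.103  0.004  0.3  ]]
frac [-1.3643 -1.0513  0.139 ] turn 2.2732 mm [-545.7 -420.5   55.6] deg 65.1
```

```bash
for i in 1; do
python3 -m jog '-.08 -.06 0 0;-.16 -.123 0 0;-.24 -.185 0 0;-.32 -.247 0 0;-.4 -.308 0 0'
python3 -m jog '-.08 -.06 0 0;-.16 -.123 0 0;-.24 -.185 0 0;-.32 -.247 0 0;-.4 -.308 0 0'
python3 -m jog '-.08 -.06 0 0;-.16 -.123 0 0;-.24 -.185 0 0;-.32 -.247 0 0;-.4 -.308 0 0'
python3 -m jog '0 0 0 .25;0 0 0 .5;0 0 0 .75;0 0 0 .95;0 0 0 1'
done; python3 go.py .5597 -.0338 .2 98.1
```

```text
t: 0.52
ee_pos: [0.2768, 0.3607, 0.2555]
eef_rot: [-180.0, -0.0, 163.3]
ft_force: [0.5, 1.2, -0.8]
finger_gap: 0.999
finger_force: 0.0
t: 0.93
ee_pos: [0.3946, 0.1964, 0.2557]
eef_rot: [-180.0, -0.0, 163.2]
ft_force: [-0.2, -0.5, 0.1]
finger_gap: 0.999
finger_force: 0.0
t: 1.35
ee_pos: [0.5123, 0.0322, 0.2555]
eef_rot: [-180.0, -0.0, 163.2]
ft_force: [0.8, 0.1, 1.0]
finger_gap: 0.999
finger_force: 0.0
t: 1.77
ee_pos: [0.5115, 0.0341, 0.2554]
eef_rot: [-180.0, -0.0, 134.3]
ft_force: [0.7, 0.5, -0.2]
finger_gap: 1.0
finger_force: 0.0
frac [-0.2057 -0.0324  0.1384] turn 1.2648 mm [-82.3 -12.9  55.4] deg 36.2
```

```bash
python3 -m jog '-.1 -.016 0 .25;-.2057 -.0324 0 .5;-.2057 -.0324 0 .75;-.2057 -.0324 0 .95;-.2057 -.0324 0 1' | head -3
python3 -m jog '0 0 0 .2648;0 0 0 .2648;0 0 0 .2648' | head -3
python3 - <<'E'
from h import *
c=arm.calibration("wrist");im=arm.snapshot("wrist");cv2.imwrite("pics/w1.png",im)
import pickle;pickle.dump(c,open("w1.pkl","wb"));print({k:np.round(v,4).tolist() for k,v in c.items()})
E
```

```text
t: 2.18
ee_pos: [0.5603, -0.034, 0.2552]
eef_rot: [-179.9, -0.0, 105.8]
t: 2.43
ee_pos: [0.56, -0.0332, 0.2558]
eef_rot: [-180.0, -0.0, 98.7]
{'fx': 315.2449, 'fy': 315.2449, 'cx': 280.7037, 'cy': 207.8692, 'k1': 0.0126, 'T': [[0.9886, 0.1453, 0.0404, 0.5499], [0.1508, -0.9526, -0.2641, 0.0345], [0.0002, 0.2672, -0.9637, 0.3857], [0.0, 0.0, 0.0, 1.0]]}
```

View pics/w1.png

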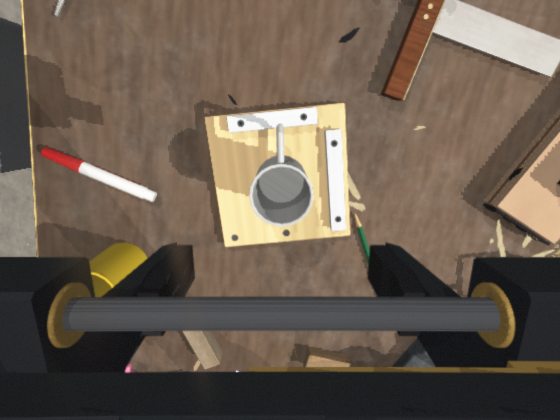

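```bash
cat >> fit.py <<'E'
import pickle
w=pickle.load(open("w1.pkl","rb"))
J2=[(w,np.array(p),l) for p,l in [((207,117),(-.08,.08,.012)),((343.5,103.5),(.08,.08,.012)),((350.5,236),(.08,-.08,.012)),((227,246),(-.08,-.08,.012)),
((228,115),(-.053,.078,.022)),((317,108),(.047,.078,.022)),((318,123.5),(.047,.06,.022)),((229,131),(-.053,.06,.022)),((326,129),(.055,.052,.022)),((340,129),(.073,.052,.022)),((346,229),(.073,-.068,.022)),((331,231),(.055,-.068,.022))]]
print("--- wrist");fit("jigW",J2,[.56,-.03,.25])
fit("mugW",[(w,np.array((281,192)),(0,0,.085)),(w,np.array((280,125.5)),(0,.065,.072)),(c,J([242,198]),(0,0,.085)),(s,S([214,412]),(0,0,.085))],[.56,-.03,.1],.012)
print(atz(w,[[281,192],[280,128],[280,160]],[.097,.085,.085]))
E
python3 fit.py|sed -n '/wrist/,$p'
```

```text
--- wrist
jigW [ 0.5608 -0.0323  0.2453] 14.1 res [-2.4, -0.8, 2.0, -1.2, -0.1, -0.5, -2.5, 0.6, -1.1, 0.6, 0.2, -1.3, 0.2, 0.1, 0.2, 1.3, -0.2, 1.3, 1.9, -0.3, 0.0, 0.7, 0.3, 0.0]
mugW [ 0.5604 -0.0327  0.1647] 9.4 res [-0.1, 3.5, -0.0, -1.8, 0.0, -0.0, 0.2, -0.2]
[[ 0.56000133 -0.02935693  0.097     ]
 [ 0.5503655   0.02767266  0.085     ]
 [ 0.55478475 -0.00141753  0.085     ]]
```

```bash
python3 -m jog '0 0 .1 0;0 0 .2 0;0 0 .3 0;0 0 .4 0;0 0 .43 0' | head -4
python3 -m jog '0 0 .022 0;0 0 .045 0;0 0 .045 0' | head -4
python3 -m jog '0 0 0 0;0 0 0 0;0 0 0 0;0 0 0 0;0 0 0 0' 1 25
python3 -m jog '0 0 0 0;0 0 0 0;0 0 0 0;0 0 0 0;0 0 0 0'
python3 go.py .56 -.032 .24 98.7
```

```text
t: 2.9
ee_pos: [0.5577, -0.0328, 0.0787]
eef_rot: [-179.6, -0.2, 98.6]
ft_force: [-0.8, -0.1, -0.7]
t: 3.15
ee_pos: [0.5601, -0.0335, 0.0651]
eef_rot: [-180.0, -0.0, 98.4]
ft_force: [0.6, 0.3, -0.2]
t: 3.57
ee_pos: [0.5604, -0.0336, 0.0664]
eef_rot: [179.9, 0.0, 98.3]
ft_force: [-0.7, -0.0, 3.9]
finger_gap: 0.666
finger_force: 24.9
t: 3.98
ee_pos: [0.5604, -0.0336, 0.0664]
eef_rot: [179.9, 0.0, 98.3]
ft_force: [-2.1, -0.7, 5.7]
finger_gap: 0.669
finger_force: 24.9
frac [ 0.004  0.    -0.434] turn -0.0125 mm [   1.6    0.  -173.6] deg -0.4
```

```bash
python3 -m jog '0 0 -.05 0;0 0 -.15 0;0 0 -.25 0;0 0 -.35 0;0 0 -.434 0' 
python3 -m jog '0 0 0 .2;0 0 0 .45;0 0 0 .635;0 0 0 .635;0 0 0 .635'
python3 - <<'E'
from h import *
p=np.array([.6072,.3077,0]);R=rz(-.16)
for x in(-.11,-.010):
  for z in(.24,.165):print(x,z,(p+R@[x,-.0465,z]).round(4))
print("seat",p+R@[-.01,0,.15])
E
python3 go.py .4914 .2794 .24 80.1
```

```text
t: 4.4
ee_pos: [0.56, -0.0334, 0.242]
eef_rot: [179.9, 0.0, 98.4]
ft_force: [0.1, -0.8, -0.9]
finger_gap: 0.671
finger_force: 24.9
t: 4.82
ee_pos: [0.56, -0.0335, 0.239]
eef_rot: [-180.0, -0.0, 80.3]
ft_force: [0.2, 0.3, -1.0]
finger_gap: 0.668
finger_force: 24.9
-0.11 0.24 [0.4912 0.2793 0.24  ]
-0.11 0.165 [0.4912 0.2793 0.165 ]
-0.01 0.24 [0.5899 0.2634 0.24  ]
-0.01 0.165 [0.5899 0.2634 0.165 ]
seat [0.59732773 0.30929318 0.15      ]
frac [ 0.7423 -0.3006 -0.0022] turn 0.0076 mm [ 296.9 -120.2   -0.9] deg 0.2
```

```bash
python3 -m jog '.08 -.03 0 0;.17 -.07 0 0;.25 -.1 0 0;.33 -.13 0 0;.4 -.16 0 0' |sed -n 2p
python3 -m jog '.09 -.035 0 0;.17 -.07 0 0;.25 -.1 0 0;.32 -.13 0 0;.3423 -.1406 0 .0076' |sed -n 2p
python3 -m jog '0 0 .05 0;0 0 .12 0;0 0 .18 0;0 0 .187 0;0 0 .187 0'
python3 go.py .4912 .2793 .165 80.1
python3 - <<'E'
from h import *
import pickle
c=arm.calibration("wrist");im=arm.snapshot("wrist");pickle.dump(c,open("w2.pkl","wb"))
t=arm.snapshot("top");s=arm.snapshot("side")
a=np.zeros((600,800,3),np.uint8);up=lambda i,f:cv2.resize(i,None,fx=f,fy=f,interpolation=cv2.INTER_CUBIC)
a[:300,:400]=up(im,400/560)
a[:300,400:]=up(t[140:230,105:225],400/120)
a[300:,:800]=up(s[80:200,220:380],5)[:300]
cv2.imwrite("pics/m2.png",a);cv2.imwrite("pics/w2.png",im)
E
```

```text
ee_pos: [0.5238, 0.1369, 0.2391]
ee_pos: [0.4911, 0.2829, 0.239]
t: 6.07
ee_pos: [0.4923, 0.279, 0.1637]
eef_rot: [-179.9, 0.1, 80.0]
ft_force: [-0.2, -0.4, -0.3]
finger_gap: 0.67
finger_force: 24.9
frac [ 0.0002 -0.0027 -0.0033] turn -0.0037 mm [ 0.1 -1.1 -1.3] deg -0.1
```

View pics/m2.png

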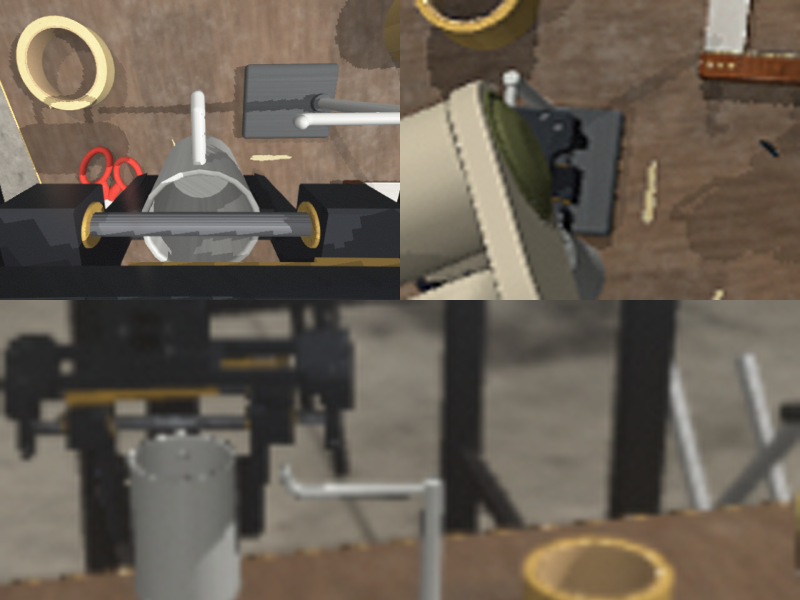

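Run:
```python
from h import *
import pickle
w=pickle.load(open("w2.pkl","rb"))
p=np.array([.6072,.3077,0]);R=rz(-.16)
q=atz(w,np.array([[198,94],[200,162],[303,122],[400,118]])*1.4,[.183,.183,.165,.152])
print("world",q.round(4).tolist());print("stand",((q-p)@R).round(4).tolist())
```

```text
world [[0.5027, 0.343, 0.183], [0.4976, 0.3092, 0.183], [0.5587, 0.3167, 0.165], [0.6231, 0.3057, 0.152]]
stand [[-0.1088, 0.0182, 0.183], [-0.1084, -0.016, 0.183], [-0.0493, 0.0011, 0.165], [0.016, 0.0006, 0.152]]
```

```bash
python3 -m jog '0 .03 -.004 0;0 .08 -.004 0;0 .13 -.004 0;0 .18 -.004 0;0 .22 -.004 0'
python3 -m jog '0 .02 0 0;0 .03 0 0;0 .03 0 0'
python3 -m jog '0 0 .02 0;0 0 .04 0;0 0 .052 0;0 0 .056 0;0 0 .056 0'
python3 go.py .5899 .2634 .138 80.1
```

```text
t: 6.63
ee_pos: [0.5809, 0.2638, 0.1679]
eef_rot: [179.8, -0.1, 79.9]
ft_force: [0.4, 0.1, -2.3]
finger_gap: 0.669
finger_force: 24.9
t: 6.88
ee_pos: [0.5913, 0.2619, 0.1667]
eef_rot: [180.0, -0.0, 79.9]
ft_force: [0.2, -0.4, -1.6]
finger_gap: 0.667
finger_force: 24.9
t: 7.3
ee_pos: [0.5904, 0.2622, 0.143]
eef_rot: [-179.9, 0.0, 80.0]
ft_force: [-0.2, 0.0, -1.1]
finger_gap: 0.669
finger_force: 24.9
frac [ 0.0028 -0.0018  0.0125] turn -0.0052 mm [ 1.1 -0.7  5. ] deg -0.1
```

```bash
python3 -m jog '0 0 .005 0;0 0 .01 0;0 0 .0125 0;0 0 .0125 0' | sed -n '2p;4p'
python3 -m jog '0 0 .0025 0;0 0 .005 0;0 0 .005 0' | sed -n '2p;4p'
python3 -m jog '0 0 .0025 0;0 0 .005 0;0 0 .005 0' | sed -n '2p;4p'
```

```text
ee_pos: [0.5909, 0.2621, 0.1386]
ft_force: [-0.9, 0.1, -1.2]
ee_pos: [0.5911, 0.2622, 0.1373]
ft_force: [-1.1, -0.3, 3.5]
ee_pos: [0.5911, 0.2623, 0.136]
ft_force: [-2.7, -1.0, 7.9]
```

```bash
python3 -m jog '0 0 0 0;0 0 0 0;0 0 0 0;0 0 0 0;0 0 0 0' 0 25
python3 -m jog '0 0 0 0;0 0 0 0;0 0 0 0;0 0 0 0;0 0 0 0' |tail -3
python3 -m jog '0 0 -.03 0;0 0 -.08 0;0 0 -.15 0;0 0 -.22 0;0 0 -.27 0'
python3 -m jog '-.08 0 0 0;-.16 0 0 0;-.25 0 0 0;-.33 0 0 0;-.4 0 0 0'|tail -5
python3 - <<'E'
from h import *
s=arm.snapshot("side");up=lambda i,f:cv2.resize(i,None,fx=f,fy=f,interpolation=cv2.INTER_CUBIC)
t=arm.snapshot("top")
cv2.imwrite("pics/m3.png",np.hstack([up(s[100:200,240:340],4),up(t[130:230,100:200],4)]))
E
python3 go.py .486 -.270 .2 121.1
```

```text
t: 8.55
ee_pos: [0.5909, 0.2621, 0.1345]
eef_rot: [-180.0, 0.0, 79.9]
ft_force: [1.2, -0.2, 0.3]
finger_gap: 0.993
finger_force: 0.0
ft_force: [0.6, -0.4, -0.6]
finger_gap: 1.004
finger_force: 0.0
t: 9.38
ee_pos: [0.5912, 0.2622, 0.2454]
eef_rot: [179.9, -0.1, 79.9]
ft_force: [-0.6, 0.7, 0.3]
finger_gap: 1.003
finger_force: 0.0
ee_pos: [0.5624, 0.1028, 0.2429]
eef_rot: [180.0, 0.0, 79.9]
ft_force: [-0.3, 0.1, 0.5]
finger_gap: 1.001
finger_force: 0.0
frac [-0.9477 -0.0226  0.1083] turn -1.4451 mm [-379.1   -9.    43.3] deg -41.4
```

View pics/m3.png

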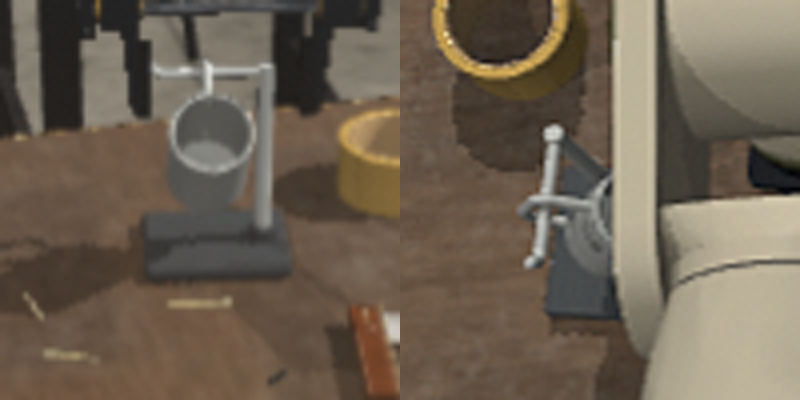

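```bash
python3 -m jog '-.08 0 0 0;-.16 0 0 0;-.25 0 0 0;-.33 0 0 0;-.42 0 0 0' |sed -n 2p
python3 -m jog '-.08 0 0 0;-.16 0 0 0;-.25 0 0 0;-.33 0 0 0;-.42 0 0 0' |sed -n 2p
python3 -m jog '0 0 0 -.25;0 0 0 -.5;0 0 0 -.75;0 0 0 -.95;0 0 0 -1'|sed -n 3p
python3 -m jog '0 0 0 -.25;0 0 0 -.445;0 0 0 -.445;0 0 0 -.445'|sed -n 3p
python3 go.py .486 -.270 .2 121.1
python3 - <<'E'
from h import *
import pickle
c=arm.calibration("wrist");im=arm.snapshot("wrist");pickle.dump(c,open("w3.pkl","wb"));cv2.imwrite("pics/w3.png",im)
E
```

```text
ee_pos: [0.5335, -0.0612, 0.2429]
ee_pos: [0.5043, -0.2269, 0.2429]
eef_rot: [180.0, -0.0, 108.9]
eef_rot: [180.0, 0.0, 121.2]
frac [-0.0703 -0.0971  0.1069] turn 0.0031 mm [-28.1 -38.8  42.8] deg 0.1
```

View pics/w3.png

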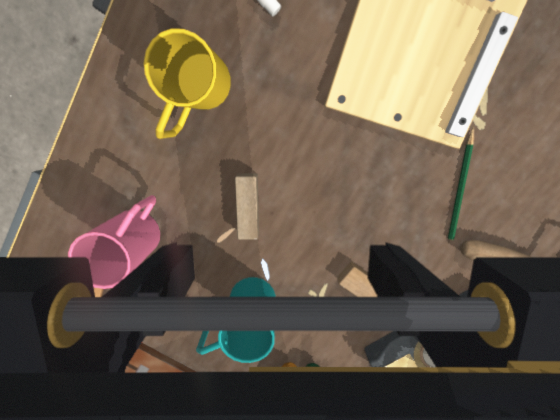

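```bash
cat >> fit.py <<'E'
w3=pickle.load(open("w3.pkl","rb"))
im=cv2.imread("pics/w3.png");cr=cv2.resize(im[165:250,215:280],None,fx=7,fy=7,interpolation=cv2.INTER_CUBIC);cv2.imwrite("pics/w3c.png",cr)
fit("blockW",[(w3,np.array(p),l) for p,l in [((236,177),(-.012,.0375,.024)),((255,177),(.012,.0375,.024)),((257,238.5),(.012,-.0375,.024)),((238,239.5),(-.012,-.0375,.024))]],[.486,-.27,.54])
E
python3 fit.py|tail -1
```

```text
blockW [ 0.4867 -0.2714  0.5503] 31.5 res [-1.4, -0.3, 1.1, -0.4, 0.8, 1.0, -0.6, 0.1]
```

View pics/w3c.png

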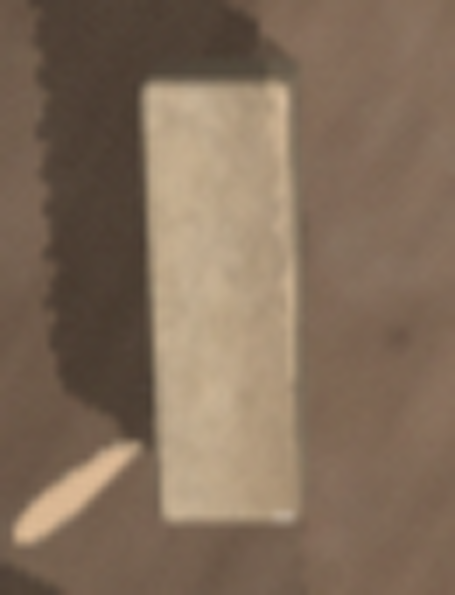

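```bash
python3 go.py .4866 -.271 .03 121.4
python3 -m jog '-.035 -.05 .08 0;-.07 -.097 .18 0;-.07 -.097 .28 0;-.07 -.097 .38 0;-.07 -.097 .47 0'|sed -n 2p
python3 go.py .4866 -.271 .03 121.4
```

```text
frac [-0.0733 -0.097   0.5319] turn -0.0078 mm [-29.3 -38.8 212.8] deg -0.2
ee_pos: [0.4852, -0.2703, 0.0527]
frac [-0.0032  0.0021  0.0566] turn -0.0096 mm [-1.3  0.8 22.7] deg -0.3
```

```bash
python3 -m jog '-.003 0 .03 -.005;-.003 0 .0566 -.008;-.003 0 .0566 -.008;-.003 0 .0566 -.008'|sed -n 2,3p
python3 -m jog '0 0 0 0;0 0 0 0;0 0 0 0;0 0 0 0;0 0 0 0' 1 40 |tail -5
python3 -m jog '0 0 0 0;0 0 0 0;0 0 0 0;0 0 0 0;0 0 0 0' |tail -5
python3 -m jog '0 0 0 0;0 0 0 0;0 0 0 0'
```

```text
ee_pos: [0.4867, -0.2715, 0.0327]
eef_rot: [180.0, 0.0, 121.5]
ee_pos: [0.4864, -0.2715, 0.0326]
eef_rot: [180.0, 0.0, 121.6]
ft_force: [0.3, -0.5, 0.1]
finger_gap: 0.647
finger_force: 0.0
ee_pos: [0.4863, -0.2714, 0.0321]
eef_rot: [180.0, -0.0, 121.6]
ft_force: [1.3, -0.0, 0.8]
finger_gap: 0.27
finger_force: 23.7
t: 13.37
ee_pos: [0.4863, -0.2714, 0.0321]
eef_rot: [-180.0, -0.0, 121.6]
ft_force: [0.6, -0.8, -1.0]
finger_gap: 0.27
finger_force: 40.0
```

```bash
python3 -m jog '0 0 -.05 0;0 0 -.12 0;0 0 -.2 0;0 0 -.25 0;0 0 -.25 0'
python3 -m jog '0 0 0 .2;0 0 0 .4;0 0 0 .608;0 0 0 .608;0 0 0 .608'|tail -5
python3 - <<'E'
from h import *
p=np.array([.5606,-.0323,0]);R=rz(.2485)
for d in(.012,0):print((p+R@[.043-d,.0225-d,0]).round(4))
E
python3 go.py .5878 -.0144 .1321 104.24
```

```text
t: 13.78
ee_pos: [0.4875, -0.2723, 0.1362]
eef_rot: [179.9, 0.4, 121.6]
ft_force: [-0.1, 0.8, -0.3]
finger_gap: 0.264
finger_force: 40.0
ee_pos: [0.486, -0.2712, 0.1312]
eef_rot: [-180.0, -0.1, 104.3]
ft_force: [-0.3, -0.0, -0.0]
finger_gap: 0.268
finger_force: 40.0
[ 0.5881 -0.0145  0.    ]
[5.967e-01 1.000e-04 0.000e+00]
frac [ 0.5591  0.4053 -0.0018] turn 0.0026 mm [223.6 162.1  -0.7] deg 0.1
```

```bash
python3 -m jog '.06 .04 0 0;.12 .09 0 0;.18 .13 0 0;.24 .174 0 0;.3 .217 0 .0026'|sed -n 2p
python3 -m jog '.06 .04 0 0;.12 .09 0 0;.18 .13 0 0;.24 .174 0 0;.259 .188 0 0'|sed -n 2p
python3 -m jog '0 0 .04 0;0 0 .09 0;0 0 .14 0;0 0 .19 0;0 0 .2 0'
python3 go.py .5881 -.0145 .0441 104.24
python3 - <<'E'
from h import *
import pickle
c=arm.calibration("wrist");im=arm.snapshot("wrist");pickle.dump(c,open("w4.pkl","wb"));s=arm.snapshot("side")
up=lambda i,f:cv2.resize(i,None,fx=f,fy=f,interpolation=cv2.INTER_CUBIC)
cv2.imwrite("pics/w4.png",im);cv2.imwrite("pics/m4.png",np.hstack([up(im[100:340,160:420],600/240)[:600,:650]]))
E
```

```text
ee_pos: [0.5413, -0.1325, 0.1316]
ee_pos: [0.5895, -0.0117, 0.1315]
t: 15.45
ee_pos: [0.5872, -0.0153, 0.0488]
eef_rot: [-179.7, -0.1, 104.2]
ft_force: [-0.6, -0.3, -0.8]
finger_gap: 0.265
finger_force: 40.0
frac [0.0013 0.0026 0.0119] turn -0.0021 mm [0.5 1.  4.7] deg -0.1
```

View pics/m4.png

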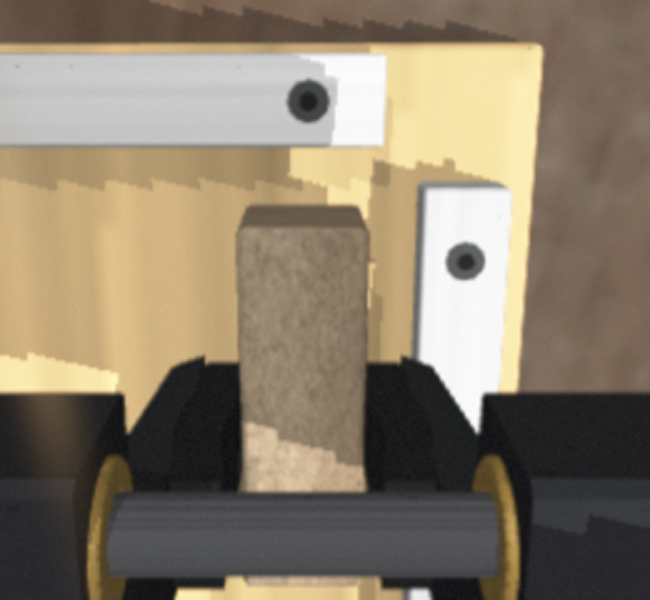

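```bash
python3 -m jog '0 0 .004 0;0 0 .008 0;0 0 .0095 0;0 0 .0095 0' |sed -n '2,4p'
python3 -m jog '0 0 .0025 0;0 0 .0025 0;0 0 .0025 0' |sed -n '2,4p'
python3 -m jog '0 0 .0025 0;0 0 .0025 0;0 0 .0025 0' |sed -n '2,4p'
```

```text
ee_pos: [0.5891, -0.0151, 0.0489]
eef_rot: [179.9, 0.0, 104.1]
ft_force: [0.5, -1.0, -1.2]
ee_pos: [0.5889, -0.015, 0.0474]
eef_rot: [180.0, 0.0, 104.1]
ft_force: [0.4, 1.0, 0.2]
ee_pos: [0.5889, -0.015, 0.0462]
eef_rot: [-180.0, -0.0, 104.1]
ft_force: [-0.1, 0.1, -0.9]
```

```bash
python3 -m jog '0 0 .0025 0;0 0 .0025 0;0 0 .0025 0' |sed -n '2p;4p'
python3 -m jog '0 0 .0025 0;0 0 .0025 0;0 0 .0025 0' |sed -n '2p;4p'
python3 -m jog '0 0 .0025 0;0 0 .0025 0;0 0 .0025 0' |sed -n '2p;4p'
```

```text
ee_pos: [0.5889, -0.0151, 0.0452]
ft_force: [1.0, -0.7, -0.8]
ee_pos: [0.5889, -0.015, 0.0443]
ft_force: [-0.4, -0.0, -0.5]
ee_pos: [0.5889, -0.0151, 0.0441]
ft_force: [-3.1, 0.5, 6.2]
```

```bash
python3 -m jog '0 0 -.0015 0;.01 .01 -.0015 0;.02 .02 -.0015 0;.024 .022 -.0015 0;.024 .022 -.0015 0' |sed -n '2,4p'
python3 -m jog '0 .0025 0 0;0 .0025 0 0;0 .0025 0 0' |sed -n '2p;4p'
python3 -m jog '0 .0025 0 0;0 .0025 0 0;0 .0025 0 0' |sed -n '2p;4p'
python3 go.py .5967 .0001 .0441 104.24
```

```text
ee_pos: [0.5957, -0.0029, 0.0441]
eef_rot: [179.9, 0.0, 104.1]
ft_force: [0.9, 0.9, 2.3]
ee_pos: [0.5959, -0.003, 0.0441]
ft_force: [-1.3, 1.9, 5.5]
ee_pos: [0.5965, -0.003, 0.0441]
ft_force: [-4.6, 1.4, 6.7]
frac [ 0.0074  0.0023 -0.0001] turn -0.0057 mm [ 3.   0.9 -0. ] deg -0.2
```

```bash
python3 -m jog '0 .0025 -.001 0;0 .0025 -.001 0;0 .0025 -.001 0' |sed -n '2p;4p'
python3 -m jog '0 .0025 0 0;0 .0025 0 0;0 .0025 0 0' |sed -n '2p;4p'
```

```text
ee_pos: [0.5967, -0.003, 0.0441]
ft_force: [-6.9, -0.3, 5.6]
ee_pos: [0.5968, -0.003, 0.0441]
ft_force: [-11.6, -2.2, 8.4]
```

```bash
python3 -m jog '.003 0 -.001 0;.005 0 -.001 0;.005 0 -.001 0' |sed -n '2p;4p'
python3 -m jog '.0025 0 0 0;.0025 0 0 0;.0025 0 0 0' |sed -n '2p;4p'
python3 -m jog '.0025 0 0 0;.0025 0 0 0;.0025 0 0 0' |sed -n '2,4p'
python3 go.py .5967 .0001 .0441 104.24
```

```text
ee_pos: [0.5966, -0.0021, 0.0442]
ft_force: [-9.2, -8.4, 5.1]
ee_pos: [0.5964, -0.0014, 0.0441]
ft_force: [-9.0, -8.7, 4.1]
ee_pos: [0.5962, -0.0005, 0.0442]
eef_rot: [-179.7, 0.1, 104.1]
ft_force: [-8.4, -9.8, 4.8]
frac [0.0012 0.0017 0.0001] turn -0.0055 mm [0.5 0.7 0. ] deg -0.2
```

```bash
python3 -m jog '.0025 0 0 0;.0025 0 0 0;.0025 0 0 0' |sed -n '2p;4p'
python3 -m jog '.0025 0 0 0;.0025 0 0 0;.0025 0 0 0' |sed -n '2p;4p'
python3 -m jog '.0025 0 0 0;.0025 0 0 0;.0025 0 0 0' |sed -n '2,6p'
```

```text
ee_pos: [0.5962, -0.0004, 0.0442]
ft_force: [-8.4, -15.3, 3.6]
ee_pos: [0.5961, -0.0003, 0.0443]
ft_force: [-8.2, -18.3, 3.3]
ee_pos: [0.5962, -0.0001, 0.0444]
eef_rot: [-179.7, 0.3, 104.1]
ft_force: [-6.5, -23.3, 3.2]
finger_gap: 0.269
finger_force: 40.0
```

```bash
python3 -m jog '0 0 0 0;0 0 0 0;0 0 0 0;0 0 0 0;0 0 0 0' |sed -n '2,4p'
python3 -m jog '0 0 0 0;0 0 0 0;0 0 0 0;0 0 0 0;0 0 0 0'
python3 - <<'E'
from h import *
p=np.array([.5606,-.0323,0]);print(((arm.get_obs()["ee_pos"]-p)@rz(.2485)).round(4))
w=arm.calibration("wrist");im=arm.snapshot("wrist");cv2.imwrite("pics/w5.png",im)
P=lambda l:proj(w,p+rz(.2485)@np.array(l))
g=cv2.cvtColor(im,cv2.COLOR_BGR2GRAY).astype(int)
print("px block far end / stop face, long face",P([.043,.06,.036]).round(),P([.043,.06,.022]).round(),P([.055,.045,.022]).round(),P([.055,.045,.036]).round())
u,v=P([.043,.06,.022])[0].round().astype(int);print("col",v-14,g[v-14:v+15,u-3:u+4].mean(1).round().astype(int))
u,v=P([.055,.045,.022])[0].round().astype(int);print("row",u-14,g[v-2:v+3,u-14:u+15].mean(0).round().astype(int))
E
```

```text
ee_pos: [0.5961, -0.0002, 0.0444]
eef_rot: [-179.7, 0.3, 104.1]
ft_force: [-8.1, -23.6, 3.5]
t: 20.88
ee_pos: [0.5961, -0.0002, 0.0444]
eef_rot: [-179.7, 0.3, 104.1]
ft_force: [-7.7, -23.2, 3.3]
finger_gap: 0.27
finger_force: 40.0
[0.0423 0.0224 0.0444]
px block far end / stop face, long face [[281. 192.]] [[281. 185.]] [[305. 214.]] [[308. 223.]]
col 171 [216 215 214 213 213 212 211 212 213 213 213 213 195 155 114 103 101 102
 102 107 127 141 144 142 140 140 140 139 139]
row 291 [134 132 134 136 133 133 138 138 134 133 135 135 137 132 121 143 227 240
 240 242 248 252 252 252 252 252 251 251 250]
```

```bash
python3 -c "
from bench import arm
print(arm.close_job())"
```

```text
the job is handed in; nothing more can be done
None
```

The job is handed in at about 21 s: the mug was hanging by its handle on the hook when last seen, and the block is held in the jig's corner, measured push about 13 N towards the long stop and 21 N towards the short one (total wrist force, not separated per stop). A last wrist picture showed no gap at either stop; the judge gave no verdict.

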